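# Pump the air out of the clear jar in the drawer

### The arm

A 6-joint arm with a two-finger parallel gripper is mounted at the origin on the work surface. World frame = base frame: x ahead of the robot, y to its left, z up, the work surface at z = 0. Lengths are in m, angles in rad, forces in N, time in s.
With the tool pointing down it reaches from about 0.35 to 0.775 m from the base axis. Payload 7.3 kg.
Tool frame: the origin (TCP) lies on the front face of the gripper's body, between the roots of the fingers; the fingertips stand ahead of it and the grasp point (between the pads) lies 47 mm ahead of it (finger_overhang is the z of the fingertips in the tool frame, in m); z points along the fingers, y is the line along which they close (so a half turn about z gives the same grasp; the last joint's range is limited). The gripper opens to 92 mm and grips with 3 to 60 N. Pads are 19 mm wide; open, the fingers measure 130 mm over their backs; the gripper's body (75 mm by 190 mm) begins 47 mm behind the grasp point.
Start: joints at [-1.347, 0.342, 1.524, -0, 1.275, -0.146], TCP at [0.19, -0.49, 0.292] pointing down, gripper open.
Joint ranges: [-2.53, 2.53], [-0.77, 2.02], [0.04, 2.7], [-1, 4.14], [0.28, 2.66], [-3.11, 3.11]. Speed limits (rad/s): [2.57, 2.57, 3.14, 3.14, 3.14, 3.14].

### API

Orientations are given as [roll, pitch, yaw] about the fixed x, y, z axes, in that order (R = Rz(yaw) Ry(pitch) Rx(roll)).
In Python, from cell import * gives the robot as it stands. The module is installed in compiled form; this text tells all that it offers.
- The arm moves only by the tool arm_command, never from a script. Its argument "series" is a list of rows, each an object of numbers: "x", "y", "z": the shift along the tool's x, y, z in mm; "rx", "ry", "rz": the turn, a rotation vector about the tool's x, y, z in degrees. A call has 1 to 20 rows; each row is the pose to reach, as a shift and turn from the pose commanded when the call began, along the tool's axes at that moment; what a row does not reach only later rows make up. A row lasts 1/10 s, in which the tool goes at most 50 mm and 8.59 degrees, less where a joint would pass 70% of its speed; a pose out of reach is approached as far as the arm can. A call with a gripper value outside its range is refused whole. "hand" is the finger opening in mm, from 0 to 91.8, set as the call begins (left out, the last holds). The fingers move at their own pace and stop on an object; "squeeze" is the grip in N (left out, the last holds). Time passes only in rows, so rows that repeat a pose let the fingers close. It gives the time, the measured TCP pose, the force, the opening and the grip force at its end, in the units of the state.
- observe(): the state, without advancing time (a new reading comes with each control period).
- read_camera(name): name is "scene" or "side" or "wrist"; returns a dict with "pixels" (480x640x3 uint8, blue, green, red), "K" (3x3 intrinsics, pixels), "rvec" (rotation vector, rad) and "tvec" (3), from world to camera coordinates, as OpenCV has them. Camera axes: x right, y down, z forward; pixel columns grow to the right and rows downward; lengths in m; the calibration is good to about 2 mm. A picture is of the moment at which its call begins. There is no depth.
- hand_in(): hands the job in; it is judged then, once.
Trained networks look in a picture, given as the dict that the camera call returned (one of the last four; its "shot" number tells which), for a name from the list of things; names that differ only in an ending like _2 or _b are one class to them, and where a whole thing is asked for, a point or a joint stands for the part that bears it (a point fixed in the world has none). Each returns a list of dicts, best first, with "confidence" (0 to 1); they miss things now and then, are a little off and sometimes report something else, mostly with a low value. They report only what shows in the picture. A call takes as long as a camera call. They do not tell look-alikes from the thing itself.
- boxes_of(picture, query): "point" ([x, y, z] in m, in world coordinates, good to about 4 mm: the middle of the surface that is visible of it).
- trace(picture, query): "pixels" (480x640 bool, what is visible of it).
- mark_of(picture, query): "point" ([x, y, z] in m, in world coordinates, good to about 4 mm: a listed point, or the origin of a listed thing).
The state is a dict: "time": time; "qpos": joint angles; "qvel": joint speeds; "joint_efforts": joint torques, N m; "tool_pos": TCP position; "tool_rot": TCP orientation; "contact_force": force on the tool from outside, world axes, zero at the start; "torque": the same for the moment, N m; "opening": finger opening in m; "grip_force": force on a finger pad.
Only numpy, scipy, OpenCV 4.12 (cv2) and the standard library are available. Lean on these libraries where they do the work, as an engineer would, in place of code of your own. Each camera call takes 0.05 s, during which the arm holds its last target. There are 200 camera calls.

### The job

Pump the air out of the clear glass jar with the white lid, standing in the open drawer: with closed fingertips press the orange button on its lid gently all the way down at least twice, letting it rise fully after each press, then withdraw. Do not lift, tip or shift the jar, and leave the amber jar, the bowl, the stopper and the grater untouched.

Things in the scene. Friction and masses are not known exactly. Their poses are not given: they have to be found in the camera images.
- drawer: fixed open oak drawer, 272 (x) x 412 (y) mm inside; origin on the worktop under its centre, x away from the robot. Heights over the worktop: floor 20, dividers 65, sides 88, front 96 mm; cabinet top 138 mm beyond x = 152 mm. Single cells at (69, 138), (69, 0), (69, -138), (-69, 138) mm hold the jars, bowl and stopper in any order; the double cell at (-69, -69) holds the grater
- jar_clear: the jar to pump: clear glass with a white lid and an orange button; loose, upright, 0.3 to 0.65 kg; origin at the centre of its underside on the drawer floor, z up its axis; glass 80 mm in diameter, lid 82 mm, lid's top 101 mm above the origin (121 mm above the worktop)
- jar_clear_button_top (a point): centre of the top face of the clear jar's round orange button, 34 mm in diameter, on the jar's axis; at rest 115 mm above the jar's underside (135 mm above the worktop); it goes down with the button
- jar_clear_button (a joint): travel of the orange button in m: 0 up at rest, 0.010 fully down; a spring pushes it back up (about 1 N at the start of the travel, 6 N fully down). It counts as down from 0.0075 and as risen below 0.002. A push of more than 30 N on the jar is too hard
- jar_amber: bystander: jar of the same shape and size in amber glass, with a black lid and a white button; origin at the centre of its underside
- jar_amber_button (a joint): travel of the amber jar's white button in m, 0 up; must not be pressed
- bowl: bystander: terracotta-coloured ceramic bowl, 90 mm in diameter, 42 mm high, loose; origin at the centre of its underside
- stopper: bystander: grey silicone lid stopper, a disc 84 mm in diameter with a knob, 34 mm high in all, loose; origin at the centre of its underside
- grater: bystander: stainless cinnamon grater with a black handle, 212 mm long (along its y), 34 mm wide, 13 mm high, lying loose; origin on its underside near the middle
Mind the look-alikes: they are no part of the job. Of the things that look like the jar_clear, the middle-sized one is meant.

How it is judged:
By the outcome, as a careful person would: the job done as asked, in the order asked, and still so for the second after the job is handed in, with the robot touching nothing.
It also fails if it takes over 32 s, if anything falls off the work surface, if the arm or the gripper's body presses on something with over 40 N, if the wrist force passes 120 N, or if a joint passes its speed limit or range.

## Working session

There is one attempt and no reset: what is moved stays moved. The work goes in short steps, Python scripts to look and compute and a tool call to move; the robot and the scene stay as the last step left them, time stands still between calls to the robot, and variables do not carry over. Pictures are saved under pics/ and viewed, at most 10 in all, crops included, and the job is handed in when it is done.

Besides the shell and the picture viewer there is one more tool, called after ">>>" as name(argument=value, ...), one argument or row to a line, values as JSON. arm_command: Moves the arm, as the interface text tells. Its arguments: {"type":"object","properties":{"series":{"type":"array"},"hand":{"type":"number"},"squeeze":{"type":"number"}},"required":["series"]}

```bash
mkdir -p pics; python3 - <<'E'
from cell import *
import cv2
s=observe(); print(s['tool_pos'],s['tool_rot'],s['opening'],s['time'])
for n in("scene","side"):
    p=read_camera(n); cv2.imwrite(f"pics/{n}1.png",p["pixels"])
    for q in("jar_clear_button_top","jar_clear"):
        for d in mark_of(p,q)[:5]: print(n,q,d["confidence"],d["point"], cv2.projectPoints(np.array([d["point"]],float),p["rvec"],p["tvec"],p["K"],None)[0].ravel() if 'np' in globals() else '')
E
```

```text
[ 0.18970227 -0.4891923   0.29154205] [-3.14004134e+00 -2.19707210e-04  3.69839934e-01] 0.09160556497279093 0.0
scene jar_clear_button_top 0.56 [0.6376, -0.0432, 0.1383] 
scene jar_clear_button_top 0.55 [0.6015, -0.378, 0.0909] 
scene jar_clear 0.75 [0.6103, -0.3825, 0.0052] 
scene jar_clear 0.67 [0.6422, -0.0416, 0.0178] 
scene jar_clear 0.63 [0.6271, 0.3479, 0.0019] 
side jar_clear_button_top 0.67 [0.6309, 0.3476, 0.1643] 
side jar_clear_button_top 0.57 [0.6364, -0.0446, 0.133] 
side jar_clear 0.95 [0.6038, -0.3793, 0.0021] 
side jar_clear 0.86 [0.6323, 0.3467, -0.0001] 
side jar_clear 0.84 [0.637, -0.0407, 0.022]
```

View pics/scene1.png

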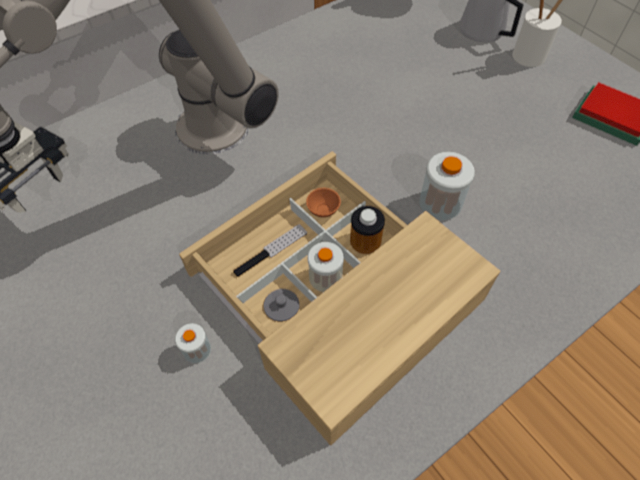

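View pics/side1.png

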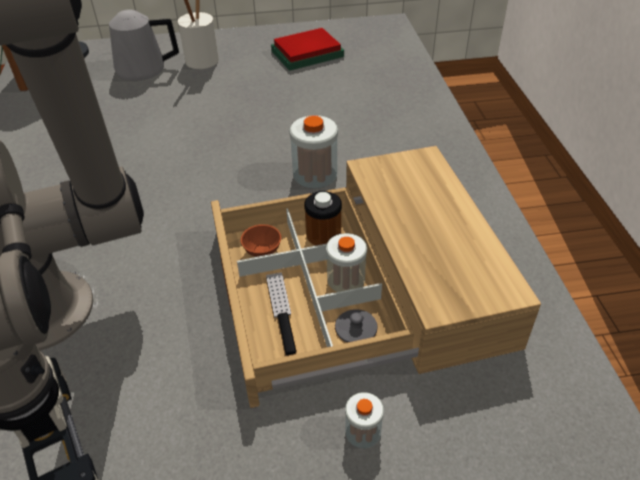

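The scene view shows the target, a white lid with an orange button, in the middle far cell at (325,255). The side view has it at (346,243). The look-alikes stand outside the drawer: the small one at (190,337) and the large one at (452,165). Next I triangulate the button.

```bash
cat > h.py <<'E'
from cell import *
import cell, cv2, numpy as np
from scipy.spatial.transform import Rotation as Ro
def button(seed=(0.637,-0.043,0.133)):
    P=[];uv=[];out=[]
    for n in("scene","side"):
        p=read_camera(n); K=np.array(p["K"]);R=cv2.Rodrigues(np.array(p["rvec"],float))[0];t=np.array(p["tvec"],float).reshape(3,1)
        h=cv2.cvtColor(p["pixels"],cv2.COLOR_BGR2HSV)
        m=cv2.inRange(h,(4,190,120),(18,255,255))
        u=cv2.projectPoints(np.array([seed]),np.array(p["rvec"]),t,K,None)[0].ravel()
        k,l,st,c=cv2.connectedComponentsWithStats(m)
        i=1+min(range(k-1),key=lambda j:np.hypot(*(c[j+1]-u))+(100 if st[j+1,4]<20 else 0))
        ray=R.T@np.linalg.inv(K)@np.r_[c[i],1]; o=(-R.T@t).ravel()
        for z in(0.132,):out.append((n,c[i],st[i,4],o+ray*(z-o[2])/ray[2]))
        P.append(K@np.c_[R,t]);uv.append(c[i])
    X=cv2.triangulatePoints(P[0],P[1],uv[0],uv[1]).ravel()
    return X[:3]/X[3],out
def shift(target):
    s=observe();R=Ro.from_euler('xyz',s['tool_rot']).as_matrix()
    return R.T@(np.array(target)-s['tool_pos'])*1000
E
python3 - <<'E'
from h import *
X,o=button();print(X,o)
f=getattr(cell,'finger_overhang',None);print(f)
s=observe();print(s['contact_force'])
print(shift([X[0],X[1],0.25]))
E
```

```text
[ 0.6373192  -0.04246503  0.12689149] [('scene', array([324.88059701, 254.29104478]), np.int32(134), array([ 0.64011553, -0.04455176,  0.132     ])), ('side', array([346.08888889, 242.83703704]), np.int32(135), array([ 0.63623279, -0.04735277,  0.132     ]))]
0.0655
[-1.27358291  0.13031477 -0.08146216]
[ 578.87337025 -255.01274616   42.15937767]
```

>>> arm_command(
  series=[
    {"x": 40, "y": -18, "z": 3},
    {"x": 80, "y": -35, "z": 6},
    {"x": 120, "y": -53, "z": 9},
    {"x": 160, "y": -70, "z": 12},
    {"x": 200, "y": -88, "z": 15},
    {"x": 240, "y": -105, "z": 18},
    {"x": 280, "y": -122, "z": 21},
    {"x": 320, "y": -140, "z": 24},
    {"x": 360, "y": -157, "z": 27},
    {"x": 400, "y": -174, "z": 30},
    {"x": 440, "y": -192, "z": 33},
    {"x": 480, "y": -209, "z": 36},
    {"x": 520, "y": -227, "z": 39},
    {"x": 550, "y": -240, "z": 41},
    {"x": 570, "y": -249, "z": 42},
    {"x": 578.6, "y": -252.5, "z": 42},
    {"x": 578.6, "y": -252.5, "z": 42},
    {"x": 578.6, "y": -252.5, "z": 42},
  ],
  hand=0,
  squeeze=5,
)

```text
invalid input
```

```bash
python3 - <<'E'
from h import *
s=observe();print(s['tool_pos'],s['tool_rot'],s['opening'],s['contact_force'],s['time'])
ims=[]
for n,(u,v) in(("scene",(325,255)),("side",(346,243))):
    p=read_camera(n)
    c=p["pixels"][v-60:v+60,u-60:u+60];ims.append(cv2.resize(c,(400,400),interpolation=3))
    tip=np.array([s['tool_pos']-[0,0,.0655]]);print(n,cv2.projectPoints(tip,np.array(p["rvec"]),np.array(p["tvec"]),np.array(p["K"]),None)[0].ravel())
    for d in mark_of(p,"jar_clear_button_top")[:4]: print(d["confidence"],d["point"])
    for d in mark_of(p,"jar_clear")[:4]: print(d["confidence"],d["point"])
p=read_camera("wrist")
for d in mark_of(p,"jar_clear_button_top")[:4]: print('w',d["confidence"],d["point"])
w=cv2.resize(p["pixels"],(400,300));
cv2.imwrite("pics/c2.png",np.hstack(ims));cv2.imwrite("pics/w2.png",p["pixels"])
E
```

```text
[ 0.1897661  -0.48948054  0.29215032] [-3.14149408e+00  2.77716812e-05  3.69837247e-01] 0.09159836536256417 [-1.27358291  0.13031477 -0.08146216] 0.4
scene [ 39.44810864 194.05315505]
0.55 [0.6419, -0.0447, 0.1357]
0.51 [0.6331, 0.3536, 0.1618]
0.47 [0.6059, -0.3778, 0.0947]
0.94 [0.641, -0.0402, 0.0192]
0.87 [0.6089, -0.3806, 0.0026]
0.55 [0.6276, 0.3487, 0.0019]
side [ 69.04104641 467.08183241]
0.74 [0.6281, 0.3489, 0.1627]
0.67 [0.603, -0.3772, 0.0891]
0.57 [0.6386, -0.0445, 0.1342]
0.83 [0.6072, -0.3802, 0.0008]
0.62 [0.6321, 0.3473, -0.0007]
0.56 [0.6351, -0.0418, 0.024]
```

View pics/c2.png

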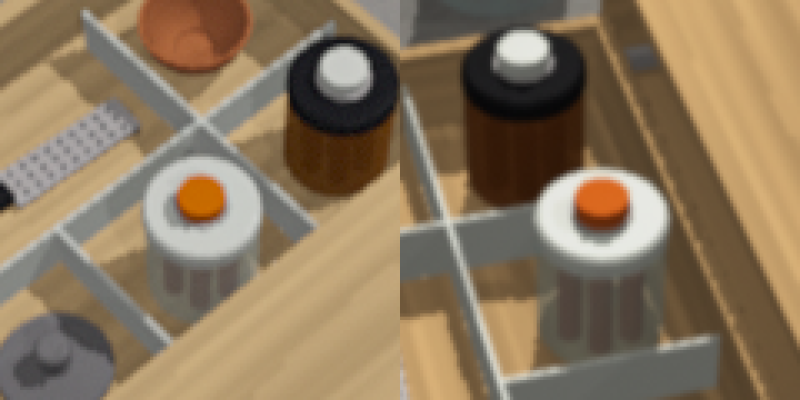

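View pics/w2.png

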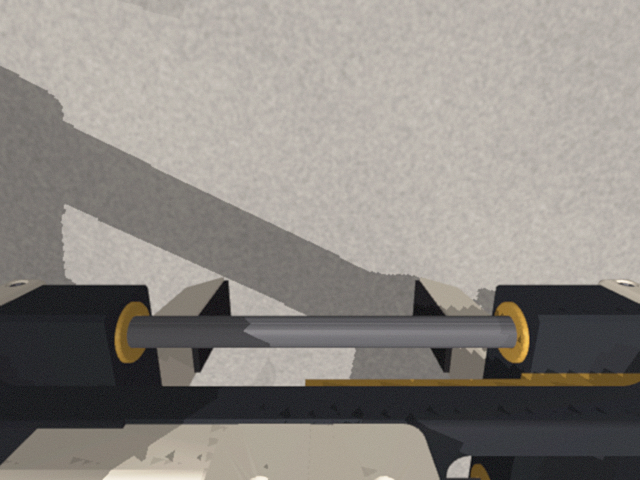

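The arm has not moved because the call was refused as invalid. The pictures show the target jar with its orange button, the stopper on one side and the amber jar on the other. I'll retry with all the keys given.

>>> arm_command(
  series=[
    {"x": 40, "y": -18, "z": 3, "rx": 0, "ry": 0, "rz": 0},
  ],
  hand=0,
  squeeze=5,
)

```text
time: 0.9
tool_pos: [0.2188, -0.4608, 0.2893]
tool_rot: [3.139, 0.001, 0.365]
contact_force: [1.9, 0.5, 0.1]
opening: 0.0876
grip_force: 0.0
```

>>> arm_command(
  series=[
    {"x": 40, "y": -17, "z": 3, "rx": 0, "ry": 0, "rz": 0},
    {"x": 80, "y": -35, "z": 6, "rx": 0, "ry": 0, "rz": 0},
    {"x": 120, "y": -52, "z": 9, "rx": 0, "ry": 0, "rz": 0},
    {"x": 160, "y": -70, "z": 12, "rx": 0, "ry": 0, "rz": 0},
    {"x": 200, "y": -87, "z": 15, "rx": 0, "ry": 0, "rz": 0},
    {"x": 240, "y": -105, "z": 18, "rx": 0, "ry": 0, "rz": 0},
    {"x": 280, "y": -122, "z": 21, "rx": 0, "ry": 0, "rz": 0},
    {"x": 320, "y": -140, "z": 24, "rx": 0, "ry": 0, "rz": 0},
    {"x": 360, "y": -157, "z": 27, "rx": 0, "ry": 0, "rz": 0},
    {"x": 400, "y": -175, "z": 30, "rx": 0, "ry": 0, "rz": 0},
    {"x": 440, "y": -192, "z": 33, "rx": 0, "ry": 0, "rz": 0},
    {"x": 480, "y": -210, "z": 36, "rx": 0, "ry": 0, "rz": 0},
    {"x": 510, "y": -223, "z": 38, "rx": 0, "ry": 0, "rz": 0},
    {"x": 530, "y": -231, "z": 39, "rx": 0, "ry": 0, "rz": 0},
    {"x": 539, "y": -235, "z": 39, "rx": 0, "ry": 0, "rz": 0},
    {"x": 539, "y": -235, "z": 39, "rx": 0, "ry": 0, "rz": 0},
    {"x": 539, "y": -235, "z": 39, "rx": 0, "ry": 0, "rz": 0},
    {"x": 539, "y": -235, "z": 39, "rx": 0, "ry": 0, "rz": 0},
  ],
)

```text
time: 2.7
tool_pos: [0.6376, -0.0455, 0.2505]
tool_rot: [3.141, 0.0, 0.369]
contact_force: [-0.5, 0.8, 0.5]
opening: 0.0007
grip_force: 0.0
```

```bash
python3 - <<'E'
from h import *
s=observe();print(s['tool_pos'],s['tool_rot'],s['opening'],s['contact_force'],s['time'])
ims=[]
for n,(u,v) in(("scene",(325,235)),("side",(346,225))):
    p=read_camera(n)
    c=p["pixels"][v-60:v+60,u-60:u+60];ims.append(cv2.resize(c,(400,400),interpolation=3))
    tip=np.array([s['tool_pos']-[0,0,.0655]]);print(n,cv2.projectPoints(tip,np.array(p["rvec"]),np.array(p["tvec"]),np.array(p["K"]),None)[0].ravel())
cv2.imwrite("pics/c3.png",np.hstack(ims))
p=read_camera("wrist");cv2.imwrite("pics/w3.png",p["pixels"])
for d in mark_of(p,"jar_clear_button_top")[:4]: print('w',d["confidence"],d["point"])
print(cv2.projectPoints(np.array([[*s['tool_pos'][:2],.135]]),np.array(p["rvec"]),np.array(p["tvec"]),np.array(p["K"]),None)[0].ravel())
E
```

```text
[ 0.63757035 -0.04547768  0.2504961 ] [3.14125736e+00 2.14210628e-04 3.68505376e-01] 0.0006939108838941036 [-0.54354845  0.78886011  0.50510414] 2.7
scene [323.71608722 240.7493852 ]
side [346.88957126 222.43627193]
w 0.97 [0.6386, -0.0428, 0.1354]
[322.7099664  265.93186088]
```

View pics/c3.png

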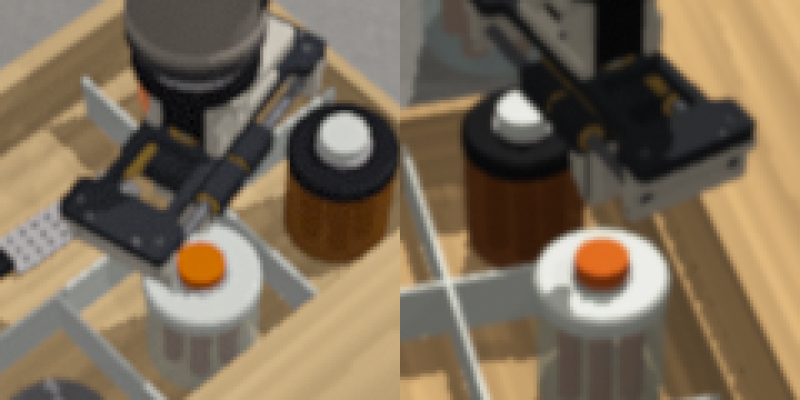

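View pics/w3.png

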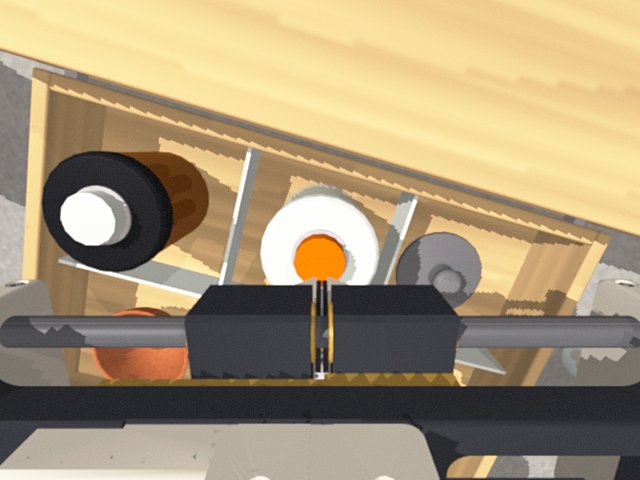

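The fingers are closed and just above the target button, about 2 mm off in tool x. The wrist view has the button at (320,260). I correct that and descend gently to contact.

>>> arm_command(
  series=[
    {"x": 1.5, "y": -1, "z": 15, "rx": 0, "ry": 0, "rz": 0},
    {"x": 1.5, "y": -1, "z": 30, "rx": 0, "ry": 0, "rz": 0},
    {"x": 1.5, "y": -1, "z": 40, "rx": 0, "ry": 0, "rz": 0},
    {"x": 1.5, "y": -1, "z": 45, "rx": 0, "ry": 0, "rz": 0},
    {"x": 1.5, "y": -1, "z": 45, "rx": 0, "ry": 0, "rz": 0},
    {"x": 1.5, "y": -1, "z": 45, "rx": 0, "ry": 0, "rz": 0},
  ],
)

```text
time: 3.5
tool_pos: [0.6395, -0.043, 0.2058]
tool_rot: [3.141, -0.001, 0.37]
contact_force: [-0.1, -0.7, 0.2]
opening: 0.0001
grip_force: 0.0
```

>>> arm_command(
  series=[
    {"x": 0, "y": 0, "z": 3, "rx": 0, "ry": 0, "rz": 0},
    {"x": 0, "y": 0, "z": 6, "rx": 0, "ry": 0, "rz": 0},
    {"x": 0, "y": 0, "z": 9, "rx": 0, "ry": 0, "rz": 0},
    {"x": 0, "y": 0, "z": 9, "rx": 0, "ry": 0, "rz": 0},
    {"x": 0, "y": 0, "z": 9, "rx": 0, "ry": 0, "rz": 0},
  ],
)

```text
time: 4.0
tool_pos: [0.6396, -0.043, 0.1967]
tool_rot: [3.141, -0.001, 0.37]
contact_force: [1.4, -0.6, 2.8]
opening: 0.0003
grip_force: 1.5
```

>>> arm_command(
  series=[
    {"x": 0, "y": 0, "z": 2, "rx": 0, "ry": 0, "rz": 0},
    {"x": 0, "y": 0, "z": 4, "rx": 0, "ry": 0, "rz": 0},
    {"x": 0, "y": 0, "z": 5, "rx": 0, "ry": 0, "rz": 0},
    {"x": 0, "y": 0, "z": 5, "rx": 0, "ry": 0, "rz": 0},
    {"x": 0, "y": 0, "z": 5, "rx": 0, "ry": 0, "rz": 0},
  ],
)

```text
time: 4.5
tool_pos: [0.6396, -0.0429, 0.1916]
tool_rot: [3.141, -0.001, 0.37]
contact_force: [1.2, -0.0, 5.5]
opening: 0.0005
grip_force: 2.7
```

>>> arm_command(
  series=[
    {"x": 0, "y": 0, "z": 0.5, "rx": 0, "ry": 0, "rz": 0},
    {"x": 0, "y": 0, "z": 1, "rx": 0, "ry": 0, "rz": 0},
    {"x": 0, "y": 0, "z": 1, "rx": 0, "ry": 0, "rz": 0},
    {"x": 0, "y": 0, "z": 1, "rx": 0, "ry": 0, "rz": 0},
  ],
)

```text
time: 4.9
tool_pos: [0.6396, -0.043, 0.1908]
tool_rot: [3.141, -0.001, 0.37]
contact_force: [0.4, 0.2, 6.3]
opening: 0.0005
grip_force: 3.1
```

That is 6.3 N, close to fully down. I release it, press twice more to the same depth, and rise each time.

>>> arm_command(
  series=[
    {"x": 0, "y": 0, "z": -4, "rx": 0, "ry": 0, "rz": 0},
    {"x": 0, "y": 0, "z": -8, "rx": 0, "ry": 0, "rz": 0},
    {"x": 0, "y": 0, "z": -12, "rx": 0, "ry": 0, "rz": 0},
    {"x": 0, "y": 0, "z": -15, "rx": 0, "ry": 0, "rz": 0},
    {"x": 0, "y": 0, "z": -15, "rx": 0, "ry": 0, "rz": 0},
    {"x": 0, "y": 0, "z": -15, "rx": 0, "ry": 0, "rz": 0},
    {"x": 0, "y": 0, "z": -15, "rx": 0, "ry": 0, "rz": 0},
  ],
)

```text
time: 5.6
tool_pos: [0.639, -0.0428, 0.2047]
tool_rot: [-3.141, 0.001, 0.37]
contact_force: [-0.6, 0.3, -0.5]
opening: 0.0002
grip_force: 0.0
```

>>> arm_command(
  series=[
    {"x": 0, "y": 0, "z": 3, "rx": 0, "ry": 0, "rz": 0},
    {"x": 0, "y": 0, "z": 6, "rx": 0, "ry": 0, "rz": 0},
    {"x": 0, "y": 0, "z": 9, "rx": 0, "ry": 0, "rz": 0},
    {"x": 0, "y": 0, "z": 12, "rx": 0, "ry": 0, "rz": 0},
    {"x": 0, "y": 0, "z": 14, "rx": 0, "ry": 0, "rz": 0},
    {"x": 0, "y": 0, "z": 15, "rx": 0, "ry": 0, "rz": 0},
    {"x": 0, "y": 0, "z": 15, "rx": 0, "ry": 0, "rz": 0},
    {"x": 0, "y": 0, "z": 15, "rx": 0, "ry": 0, "rz": 0},
  ],
)

```text
time: 6.4
tool_pos: [0.6392, -0.0429, 0.1908]
tool_rot: [3.141, -0.0, 0.37]
contact_force: [-1.2, 0.9, 6.2]
opening: 0.0006
grip_force: 3.0
```

>>> arm_command(
  series=[
    {"x": 0, "y": 0, "z": -4, "rx": 0, "ry": 0, "rz": 0},
    {"x": 0, "y": 0, "z": -8, "rx": 0, "ry": 0, "rz": 0},
    {"x": 0, "y": 0, "z": -12, "rx": 0, "ry": 0, "rz": 0},
    {"x": 0, "y": 0, "z": -15, "rx": 0, "ry": 0, "rz": 0},
    {"x": 0, "y": 0, "z": -15, "rx": 0, "ry": 0, "rz": 0},
    {"x": 0, "y": 0, "z": -15, "rx": 0, "ry": 0, "rz": 0},
    {"x": 0, "y": 0, "z": -15, "rx": 0, "ry": 0, "rz": 0},
  ],
)

```text
time: 7.1
tool_pos: [0.6391, -0.0429, 0.2048]
tool_rot: [-3.141, 0.001, 0.37]
contact_force: [-0.6, 0.4, -0.2]
opening: 0.0006
grip_force: 0.0
```

>>> arm_command(
  series=[
    {"x": 0, "y": 0, "z": 3, "rx": 0, "ry": 0, "rz": 0},
    {"x": 0, "y": 0, "z": 6, "rx": 0, "ry": 0, "rz": 0},
    {"x": 0, "y": 0, "z": 9, "rx": 0, "ry": 0, "rz": 0},
    {"x": 0, "y": 0, "z": 12, "rx": 0, "ry": 0, "rz": 0},
    {"x": 0, "y": 0, "z": 14, "rx": 0, "ry": 0, "rz": 0},
    {"x": 0, "y": 0, "z": 15, "rx": 0, "ry": 0, "rz": 0},
    {"x": 0, "y": 0, "z": 15, "rx": 0, "ry": 0, "rz": 0},
    {"x": 0, "y": 0, "z": 15, "rx": 0, "ry": 0, "rz": 0},
  ],
)

```text
time: 7.9
tool_pos: [0.6393, -0.0429, 0.1908]
tool_rot: [3.141, -0.001, 0.37]
contact_force: [-1.3, -0.0, 5.1]
opening: 0.0006
grip_force: 2.9
```

>>> arm_command(
  series=[
    {"x": 0, "y": 0, "z": -4, "rx": 0, "ry": 0, "rz": 0},
    {"x": 0, "y": 0, "z": -8, "rx": 0, "ry": 0, "rz": 0},
    {"x": 0, "y": 0, "z": -12, "rx": 0, "ry": 0, "rz": 0},
    {"x": 0, "y": 0, "z": -20, "rx": 0, "ry": 0, "rz": 0},
    {"x": 0, "y": 0, "z": -40, "rx": 0, "ry": 0, "rz": 0},
    {"x": 0, "y": 0, "z": -60, "rx": 0, "ry": 0, "rz": 0},
    {"x": 0, "y": 0, "z": -85, "rx": 0, "ry": 0, "rz": 0},
    {"x": 0, "y": 0, "z": -105, "rx": 0, "ry": 0, "rz": 0},
    {"x": 0, "y": 0, "z": -110, "rx": 0, "ry": 0, "rz": 0},
    {"x": 0, "y": 0, "z": -110, "rx": 0, "ry": 0, "rz": 0},
    {"x": 0, "y": 0, "z": -110, "rx": 0, "ry": 0, "rz": 0},
  ],
)

```text
time: 9.0
tool_pos: [0.6388, -0.0428, 0.2989]
tool_rot: [-3.14, 0.002, 0.37]
contact_force: [0.3, -1.0, 0.0]
opening: 0.0006
grip_force: 0.0
```

```bash
python3 - <<'E'
from h import *
print(button()[1])
p=read_camera("side");cv2.imwrite("pics/s4.png",p["pixels"])
p=read_camera("wrist")
for d in mark_of(p,"jar_clear_button_top")[:2]: print('w',d["confidence"],d["point"])
E
```

```text
[('scene', array([324.82352941, 254.36764706]), np.int32(136), array([ 0.64020172, -0.04477395,  0.132     ])), ('side', array([346.10218978, 242.89051095]), np.int32(137), array([ 0.63623149, -0.04750623,  0.132     ]))]
w 0.76 [0.6362, -0.0445, 0.1337]
```

View pics/s4.png

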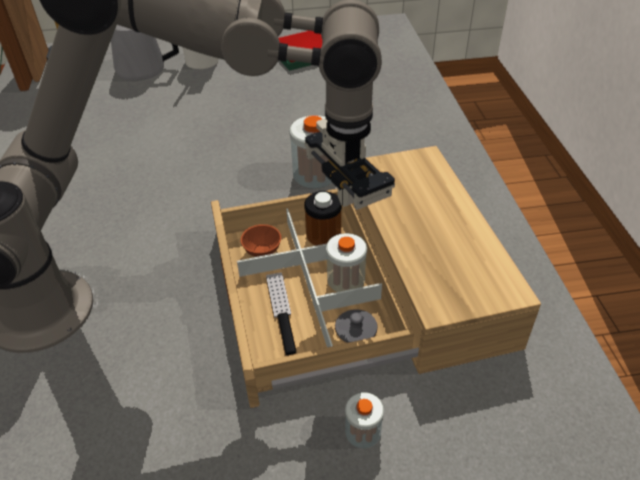

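The jar's button is still at (346,243), so the jar has not shifted. The other things stand where they were, and the gripper is clear above the drawer.

```bash
python3 -c "
from cell import *
print(hand_in())"
```

```text
the job is handed in; nothing more can be done
None
```

I pressed the clear jar's orange button down three times with about 6 N, let it rise after each press, withdrew and handed the job in at about 9 s; the camera images show no shift of the jar or the other things.

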